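# Light up and present a needle probe under the stereo microscope

### The job

Draw the needle probe out of its sloping holder and, using the probe's tip and never the fingers, push the small recessed button in the lamp box's sloping front all the way in to switch the ring light on. Then turn the probe level and hold it up with its tip centred under the microscope's lens, about midway between the lens and the stage below, for inspection. Finish while still holding it there steadily, with the probe touching nothing but the gripper; do not knock the microscope and leave the canisters, the seed jar and the dish where they are.

Things in the scene. Friction and masses are not known exactly. Their poses are not given: they have to be found in the camera images.
- probe: needle probe, 40 g: white handle 14 x 14 x 115 mm, steel needle 5 mm thick, 50 mm long. Origin at the handle's middle; x runs along it to the needle tip (at +107.5 mm; blunt end at -57.5), y and z square to the flat sides. Starts needle first in the holder, 35 degrees tip down, y level, 70 mm of handle showing: pinch its upright sides from straight above about 40 mm up from the mouth (x = -27 mm)
- probe_tip (a point): rounded end of the probe's needle
- holder: fixed: base plate 140 x 80 x 8 mm with a grey square tube, 24 mm outside, 18 mm inside, bore 95 mm deep, running from its mouth along (+0.819, 0, -0.574) in the holder's frame. Origin on the table under the grasp point, z up. Left or right of the microscope, the lamp box on the other side. The probe lies loose (2 mm play each way); draw it 95 mm or more along the bore to free it
- holder_mouth (a point): centre of the mouth of the holder's bore, 76 mm above the table
- lamp_box: fixed grey lamp box, 110 mm wide, 103 mm high. Its front panel (90 mm along the slope) leans back and looks along (-0.819, 0, +0.574) in the box's frame, towards the robot and up. Origin on the table, 50 mm in front of and 65 mm below the button's hole; z up, x to the back of the box
- button_mouth (a point): centre of the round 15 mm hole in the middle of the sloping panel (the larger black knob beside it is only for show), at the panel's outer surface, 65 mm above the table; the button's flat black face (12 mm across) lies 4 mm deep in the hole when not pressed
- lamp_button (a joint): travel of the spring button into the panel, straight against the panel's outward direction: 0 out, 0.005 m fully pressed (takes about 4 N); it springs back
- microscope: fixed stereo microscope: white base 160 mm wide, 25 mm thick, from 90 mm in front of the lens axis (robot side) to 175 mm behind; column 140 mm behind it; head 90 mm wide and 400 mm high with a ring light (80 mm across), eyepieces pointing away from the robot. Origin on the table under the lens; z up, x towards the column
- lens (a point): centre of the underside of the lens and ring light, 180 mm above the table, looking straight down
- stage (a point): point on the top of the base plate straight under the lens, 25 mm above the table
- canister_a: small closed black canister with a pale lid, 34 mm across, 52 mm high, loose; origin under its middle. Leave it alone
- canister_b: another such canister. Leave it alone
- seed_jar: amber jar 66 mm across, 100 mm high, loose; origin under its middle. Leave it alone
- dish: pale shallow dish 86 mm across, 14 mm high, loose on the table in front of the microscope; origin under its middle. Leave it alone

How it is judged:
On the way:
1. the lamp button is pushed in (at least 4 of its 5 mm) by the probe (value of joint lamp_button above 0.004 m and contact force between probe and lamp_box above 1 N), for 0.1 s.
At the end, for the whole second after the job is handed in: The probe is held by the fingers, still, level within 12 degrees, its tip within 20 mm of the lens axis and 42 to 112 mm below the lens (midway is 77 mm), touching no other thing; canisters, jar and dish within 20 mm of where they started (angle between probe's own x axis and vertical between 1.36 and 1.78 rad and horizontal distance between probe_tip and lens below 0.02 m and z of probe_tip in the frame of lens between -0.1125 and -0.0425 m and contact force between the fingers and probe above 1 N and linear speed of probe below 0.02 m/s and angular speed of probe below 0.2 rad/s and contact force between probe and microscope below 0.1 N and contact force between probe and holder below 0.1 N and contact force between probe and lamp_box below 0.1 N and contact force between probe and canister_a below 0.1 N and contact force between probe and canister_b below 0.1 N and contact force between probe and seed_jar below 0.1 N and contact force between probe and dish below 0.1 N and distance of each of canister_a, canister_b, seed_jar, dish from where it was at the start of the episode below 0.02 m); the arm keeps its last pose, push and grip.
It fails at once if the fingers push on the lamp box (contact force between the fingers and lamp_box above 2 N).
It fails at once if the microscope is knocked by the arm, the fingers or the probe (over 6 N) (contact force between any of the arm, the fingers, probe and microscope above 6 N).
It fails at once if a canister, the seed jar or the dish is shifted by more than 20 mm or tipped (distance of any of canister_a, canister_b, seed_jar, dish from where it was at the start of the episode above 0.02 m or angle between any of canister_a, canister_b, seed_jar, dish's own z axis and vertical above 0.4 rad).
It also fails if it takes over 58 s, if anything falls off the work surface, if the arm or the gripper's body presses on something with over 40 N, if the wrist force passes 120 N, or if a joint passes its speed limit or range.

### The arm

A 6-joint arm with a two-finger parallel gripper is mounted at the origin on the work surface. World frame = base frame: x ahead of the robot, y to its left, z up, the work surface at z = 0. Lengths are in m, angles in rad, forces in N, time in s.
With the tool pointing down it reaches from about 0.35 to 0.975 m from the base axis. Payload 4.9 kg.
Tool frame: the origin (TCP) lies on the centre line of the jaws, within the pads' length; the fingertips stand 8 mm ahead of it and the grasp point (between the pads) lies 11 mm behind it; z points along the fingers, y is the line along which they close (so a half turn about z gives the same grasp; the last joint's range is limited). The gripper opens to 85 mm and grips with 20 to 120 N. Pads are 22 mm wide; open, the fingers measure 114 mm over their backs; the gripper's body (76 mm by 85 mm) begins 54 mm behind the grasp point. The pads swing forward as they close: fully open they stand 13 mm farther back than shut.
Start: joints at [1.214, 0.053, 1.613, -0, 1.476, -0.119], TCP at [0.147, 0.607, 0.239] pointing down, gripper open.
Joint ranges: [-3.01, 3.01], [-1.01, 2.22], [0.06, 2.58], [-1.02, 4.17], [0.09, 2.62], [-3.14, 3.14]. Speed limits (rad/s): [2.57, 2.57, 3.14, 3.14, 3.14, 3.14].

### API

Orientations are given as a rotation vector (axis times angle).
In Python, from station import ctrl gives the robot as it stands.
- The arm moves only by the shell command python3 -m jog FILE [FORCE], which reads ROWS from the file FILE. ROWS is a JSON object whose key "rows" holds a list of rows, 1 to 20 of them, each of 7 numbers: the finger opening in m, then dx, dy, dz in parts of the range, where 1.0 means 0.6 m, then a rotation vector rx, ry, rz in fractions of the full range, 1 being 360 degrees; each row is the pose to reach, as a shift and turn from the pose commanded when the command began, along the tool's axes at that moment; what a row does not reach only later rows make up. A row lasts 1/12 s, in which the tool goes at most 0.0417 m and 0.125 rad, less where a joint would pass 70% of its speed; a pose out of reach is approached as far as the arm can. The fingers move at their own pace and stop on an object; FORCE is the grip in N (left out, the last holds). Time passes only in rows, so rows that do not move let the fingers close. It prints the time, the measured TCP pose, the force, the opening and the grip force at its end. A shift or turn number past 1, either way, is cut back to 1. Input that does not fit is refused with a message, and nothing moves.
- ctrl.get_obs(): the state, without advancing time (a new reading comes with each control period).
- ctrl.get_image(name): name is "side" or "top"; returns the picture (400x640x3 uint8, red, green, blue); there is no depth.
- ctrl.camera_params(name): a dict with "fx", "fy", "cx", "cy" (pixels), "T" (4x4, takes a point from camera to world coordinates). Camera axes: x right, y down, z forward; pixel columns grow to the right and rows downward; lengths in m; the calibration is good to about 2 mm. A picture is of the moment at which its call begins. camera_params takes no time and is no camera call.
- ctrl.finish_job(): hands the job in; it is judged then, once.
Trained networks look in the newest picture that a camera, given by its name, has taken for a name from the list of things; names that differ only in an ending like _2 or _b are one class to them, and where a whole thing is asked for, a point or a joint stands for the part that bears it (a point fixed in the world has none). Each returns a list of dicts, best first, with "p" (0 to 1); they miss things now and then, are a little off and sometimes report something else, mostly with a low value. They report only what shows in the picture. A call takes as long as a camera call.
- ctrl.find_in(camera, thing): "extent" ([left, top, right, bottom] in pixels, round what is visible of it).
- ctrl.cut_out(camera, thing): "mask" (400x640 bool, what is visible of it) and "extent" ([left, top, right, bottom] in pixels, round what is visible of it).
- ctrl.tip_of(camera, thing): "xy" ([column, row] in pixels: a listed point, or the origin of a listed thing).
The state is a dict: "t": time; "q": joint angles; "dq": joint speeds; "effort": joint torques, N m; "tool_pos": TCP position; "tool_rot": TCP orientation; "contact_force": force on the tool from outside, world axes, zero at the start; "wrist_torque": the same for the moment, N m; "opening": finger opening in m; "grip_force": force on a finger pad.
Only numpy, scipy, OpenCV 4.12 (cv2) and the standard library are available. Lean on these libraries where they do the work, as an engineer would, in place of code of your own. Each camera call takes 0.05 s, during which the arm holds its last target. There are 200 camera calls.

## Working session

There is one attempt and no reset: what is moved stays moved. The work goes in short steps, Python scripts to look and compute and a shell command to move; the robot and the scene stay as the last step left them, time stands still between calls to the robot, and variables do not carry over. Pictures are saved under pics/ and viewed, at most 10 in all, crops included, and the job is handed in when it is done.

```bash
mkdir -p pics; ls
cat > h.py <<'E'
import numpy as np,cv2
from station import ctrl
from scipy.spatial.transform import Rotation as R
def ray(c,uv):
    p=ctrl.camera_params(c);T=np.array(p["T"])
    d=T[:3,:3]@np.array([(uv[0]-p["cx"])/p["fx"],(uv[1]-p["cy"])/p["fy"],1])
    return T[:3,3],d/np.linalg.norm(d)
def atz(c,uv,z):
    o,d=ray(c,uv);return o+d*(z-o[2])/d[2]
def tri(uv1,uv2,c1="top",c2="side"):
    o1,d1=ray(c1,uv1);o2,d2=ray(c2,uv2)
    s=np.linalg.lstsq(np.c_[d1,-d2],o2-o1,rcond=None)[0]
    a=o1+s[0]*d1;b=o2+s[1]*d2
    return (a+b)/2,np.linalg.norm(a-b)
def proj(c,P):
    p=ctrl.camera_params(c);T=np.linalg.inv(np.array(p["T"]));q=T[:3,:3]@P+T[:3,3]
    return np.array([p["fx"]*q[0]/q[2]+p["cx"],p["fy"]*q[1]/q[2]+p["cy"]])
E
python3 - <<'E'
from h import *
np.set_printoptions(precision=3,suppress=True)
for c in("side","top"):
    cv2.imwrite(f"pics/{c}0.png",ctrl.get_image(c)[:,:,::-1])
    T=np.array(ctrl.camera_params(c)["T"]);print(c,T[:3,3],T[:3,2])
    for n in("probe","holder_mouth","holder","button_mouth","lamp_box","lens","stage","microscope","canister_a","seed_jar","dish","probe_tip"):
        print(n,[(np.round(r["xy"],1).tolist(),round(r["p"],2)) for r in ctrl.tip_of(c,n)[:3]])
E
```

```text
pics
side [0.223 0.711 1.057] [ 0.277 -0.592 -0.757]
probe [([269.4, 314.4], 0.7)]
holder_mouth [([267.5, 316.2], 0.6), ([362.7, 163.5], 0.25)]
holder [([280.0, 332.2], 0.95)]
button_mouth [([359.4, 162.0], 0.62)]
lamp_box [([372.8, 182.7], 0.93)]
lens [([262.0, 194.5], 0.66), ([272.0, 314.4], 0.42)]
stage [([265.9, 229.2], 0.91)]
microscope [([263.6, 233.3], 0.94)]
canister_a [([390.9, 151.1], 0.52)]
seed_jar [([351.7, 133.4], 0.85), ([265.0, 228.3], 0.18)]
dish [([359.2, 239.0], 0.95)]
probe_tip [([271.1, 313.9], 0.64)]
top [ 0.306 -0.011  1.293] [ 0.211  0.007 -0.977]
probe [([296.4, 145.5], 0.65), ([205.0, 209.1], 0.44)]
holder_mouth [([206.0, 203.2], 0.63), ([463.1, 247.4], 0.42)]
holder [([212.4, 222.7], 0.62)]
button_mouth []
lamp_box [([402.6, 233.6], 0.94)]
lens [([293.5, 146.1], 0.79), ([205.5, 204.6], 0.3)]
stage [([292.8, 159.7], 0.56), ([471.4, 191.3], 0.41), ([413.9, 214.9], 0.2)]
microscope [([297.7, 168.5], 0.89)]
canister_a [([148.8, 229.7], 0.44), ([464.1, 249.2], 0.43)]
seed_jar [([470.8, 191.1], 0.98)]
dish [([325.6, 251.7], 0.63)]
probe_tip [([464.2, 246.8], 0.54), ([148.3, 227.9], 0.49)]
```

View pics/side0.png

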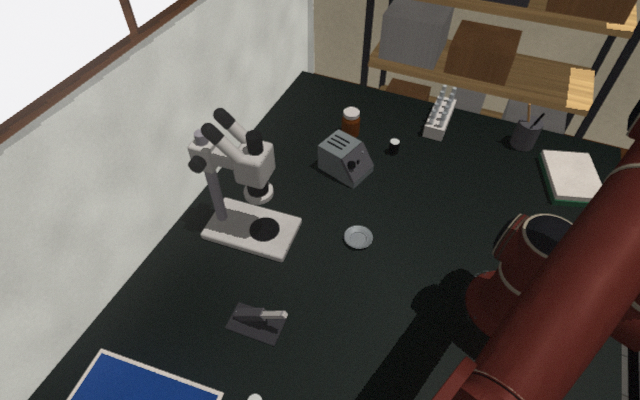

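View pics/top0.png

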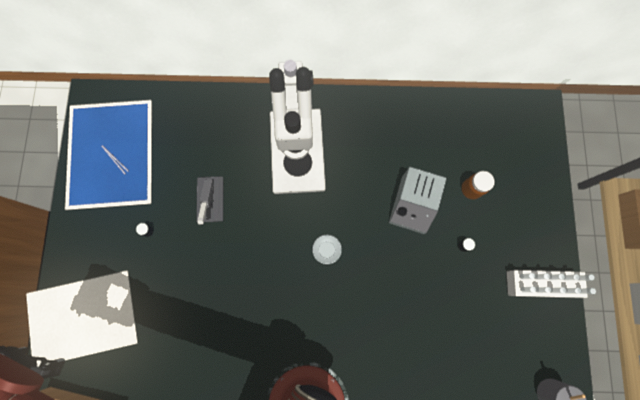

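Run:
```python
from h import *
np.set_printoptions(precision=3,suppress=True)
def both(n,a,b,z=None):
    print(n,*tri(a,b), *([] if z is None else [atz("top",a,z),atz("side",b,z)]))
both("mouth",(206,203.2),(267.5,316.2),.076)
both("holder",(212.4,222.7),(280,332.2),0)
both("lamp",(402.6,233.6),(372.8,182.7),0)
print("button",atz("side",(359.4,162),.065))
both("lens",(293.5,146.1),(262,194.5),.18)
both("stage",(292.8,159.7),(265.9,229.2),.025)
both("micro",(297.7,168.5),(263.6,233.3),0)
both("jar",(470.8,191.1),(351.7,133.4),0)
both("dish",(325.6,251.7),(359.2,239),0)
print("can",atz("top",(148.8,229.7),0),atz("top",(464,249),0),atz("side",(390.9,151.1),0))
```

```text
mouth [0.55  0.307 0.06 ] 0.013481306355289931 [0.553 0.304 0.076] [0.537 0.313 0.076]
holder [ 0.513  0.303 -0.012] 0.004475470790646172 [0.509 0.3   0.   ] [0.512 0.308 0.   ]
lamp [ 0.478 -0.276  0.009] 0.020431312517962628 [ 0.49  -0.276  0.   ] [ 0.47  -0.285  0.   ]
button [ 0.525 -0.294  0.065]
lens [0.689 0.05  0.185] 0.009662558260268638 [0.696 0.052 0.18 ] [0.686 0.047 0.18 ]
stage [0.692 0.059 0.043] 0.017050012057695452 [0.706 0.061 0.025] [0.691 0.047 0.025]
micro [0.693 0.048 0.002] 0.014377494544291896 [0.686 0.046 0.   ] [0.701 0.047 0.   ]
jar [ 0.624 -0.488  0.003] 0.0025993644860342934 [ 0.627 -0.489  0.   ] [ 0.624 -0.492  0.   ]
dish [ 0.429 -0.045  0.006] 0.0002787910548707073 [ 0.429 -0.045  0.   ] [ 0.43  -0.049  0.   ]
can [0.482 0.491 0.   ] [ 0.448 -0.459  0.   ] [ 0.462 -0.457  0.   ]
```

The side view shows the microscope at about (250,200), the lamp box at (345,158) with its button and knob, and the holder with the white handle at (260,318). The top view shows the holder at (210,200) with its handle towards the robot and the lamp box at (417,200), turned slightly. I'll zoom in on the holder and lamp box.

Run:
```python
from h import *
a=cv2.imread("pics/top0.png");b=cv2.imread("pics/side0.png")
def c(i,x,y,w=80,h=60): return cv2.resize(cv2.convertScaleAbs(i[y:y+h,x:x+w],alpha=1.6,beta=20),(400,300),interpolation=cv2.INTER_CUBIC)
cv2.imwrite("pics/m0.png",np.vstack([np.hstack([c(a,170,172),c(b,220,295)]),np.hstack([c(a,380,178),c(b,310,130)])]))
```

```text
(no output)
```

View pics/m0.png

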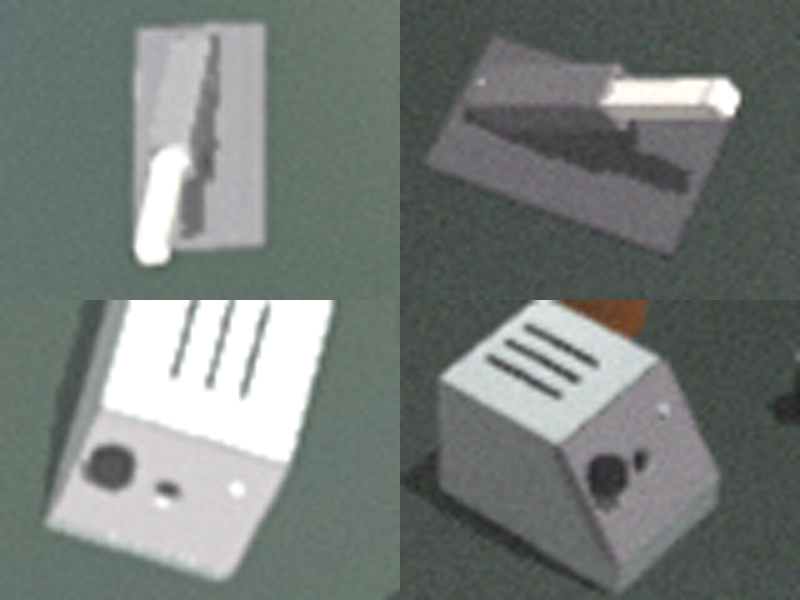

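The zoomed crops show the plate corners, the handle running from the mouth at about (262,314) to the blunt end at about (286,314) in the side view, and the hole at about (413,215) top and (358,162) side. Next I fit the yaws and points.

Run:
```python
from h import *
np.set_printoptions(precision=4,suppress=True)
t=lambda u,v,o:(o[0]+u/5-.4,o[1]+v/5-.4)
H=(170,172);S=(220,295);L=(380,178);M=(310,130)
print("button",tri(t(167,188,L),t(241,161,M)),atz("top",t(167,188,L),.065),atz("side",t(241,161,M),.065))
lb=[atz("top",t(*p,L),z) for p,z in(((47,225),.028),((226,280),.028),((100,107),.102),((288,165),.102))]
print(np.array(lb))
sb=[atz("side",t(*p,M),z) for p,z in(((157,143),.102),((258,60),.102),((318,170),.028))]
print(np.array(sb))
for a,b in((0,1),(2,3)):
    d=lb[a]-lb[b];print("lamp yaw",np.degrees(np.arctan2(-d[0],d[1])),np.linalg.norm(d))
d=sb[0]-sb[1];print("lamp yaw side",np.degrees(np.arctan2(-d[0],d[1])),np.linalg.norm(d))
print("plate top",np.array([atz("top",t(*p,H),.008) for p in((135,28),(263,23),(266,243))]))
print("plate side",np.array([atz("side",t(*p,S),.008) for p in((95,38),(27,163),(270,253))]))
m=tri(t(170,155,H),t(208,97,S));e=tri(t(152,250,H),t(330,97,S))
print("mouth",m,"end",e);d=m[0]-e[0];print(np.linalg.norm(d),d/np.linalg.norm(d),np.degrees(np.arctan2(d[1],d[0])))
print(ctrl.get_obs()["tool_rot"],R.from_rotvec(ctrl.get_obs()["tool_rot"]).as_matrix())
# fitted microscope
```

```text
button (array([ 0.5331, -0.2949,  0.0628]), np.float64(0.0039023532481512685)) [ 0.5346 -0.2942  0.065 ] [ 0.5304 -0.2928  0.065 ]
[[ 0.5174 -0.231   0.028 ]
 [ 0.4872 -0.3362  0.028 ]
 [ 0.5734 -0.249   0.102 ]
 [ 0.5426 -0.354   0.102 ]]
[[ 0.5733 -0.2495  0.102 ]
 [ 0.5423 -0.3493  0.102 ]
 [ 0.4914 -0.3427  0.028 ]]
lamp yaw -16.042365962938863 0.10942039001918825
lamp yaw -16.339787783950772 0.10940832831479819
lamp yaw side -17.211711363074688 0.10457590803654977
plate top [[0.6479 0.3571 0.008 ]
 [0.653  0.2783 0.008 ]
 [0.5157 0.2669 0.008 ]]
plate side [[0.6484 0.2811 0.008 ]
 [0.6438 0.3565 0.008 ]
 [0.5083 0.3481 0.008 ]]
mouth (array([0.5555, 0.3123, 0.0716]), np.float64(0.00010837233421046071)) end (array([0.491 , 0.3064, 0.114 ]), np.float64(0.0037681027767853923))
0.07741885244406962 [ 0.8332  0.0764 -0.5477] 5.242236112494074
[-0.3727 -3.1194 -0.    ] [[-0.9719  0.2356 -0.    ]
 [ 0.2356  0.9719  0.    ]
 [ 0.      0.     -1.    ]]
```

The rows are not in the units I measure in: shifts go in shares of 0.6 m and turns go in shares of 360 degrees. I convert before sending: -0.432 m / 0.6 = -0.72, -0.203 m / 0.6 = -0.3383, -0.311 rad / 6.2832 = -0.0495.

```bash
R1="" ; echo '{"rows":[[0.05, -0.72, -0.3383, 0.065, 0, 0, -0.0495], [0.05, -0.72, -0.3383, 0.065, 0, 0, -0.0495], [0.05, -0.72, -0.3383, 0.065, 0, 0, -0.0495], [0.05, -0.72, -0.3383, 0.065, 0, 0, -0.0495], [0.05, -0.72, -0.3383, 0.065, 0, 0, -0.0495], [0.05, -0.72, -0.3383, 0.065, 0, 0, -0.0495], [0.05, -0.72, -0.3383, 0.065, 0, 0, -0.0495], [0.05, -0.72, -0.3383, 0.065, 0, 0, -0.0495], [0.05, -0.72, -0.3383, 0.065, 0, 0, -0.0495], [0.05, -0.72, -0.3383, 0.065, 0, 0, -0.0495], [0.05, -0.72, -0.3383, 0.065, 0, 0, -0.0495], [0.05, -0.72, -0.3383, 0.065, 0, 0, -0.0495], [0.05, -0.72, -0.3383, 0.065, 0, 0, -0.0495], [0.05, -0.72, -0.3383, 0.065, 0, 0, -0.0495], [0.05, -0.72, -0.3383, 0.065, 0, 0, -0.0495]]}' > rows.txt && python3 -m jog rows.txt 60
python3 - <<'E'
from h import *
np.set_printoptions(precision=4,suppress=True)
o=ctrl.get_obs();print(o["t"],o["tool_pos"]);print(R.from_rotvec(o["tool_rot"]).as_matrix())
a=ctrl.get_image("top")[:,:,::-1];b=ctrl.get_image("side")[:,:,::-1]
def c(i,x,y,w=80,h=60): return cv2.resize(cv2.convertScaleAbs(i[y:y+h,x:x+w],alpha=1.6,beta=20),(400,300),interpolation=cv2.INTER_CUBIC)
cv2.imwrite("pics/m1.png",np.vstack([np.hstack([c(a,170,172),c(b,220,295)]),np.hstack([c(a,260,140),c(b,230,175)])]))
for n,P in (("tcp",o["tool_pos"]),("grasp",np.array([.519,.308,.0987]))): print(n,proj("top",P),proj("side",P))
E
```

```text
t: 2.55
tool_pos: [0.5189, 0.3087, 0.2003]
tool_rot: [0.115, -3.139, -0.001]
contact_force: [0.5, 0.7, 0.3]
opening: 0.0496
grip_force: 0.0
2.55 [0.5189 0.3087 0.2003]
[[-0.9973 -0.0732 -0.0005]
 [-0.0732  0.9973  0.0003]
 [ 0.0005  0.0003 -1.    ]]
tcp [191.539  206.2283] [270.7465 291.6429]
grasp [201.7256 213.3213] [274.4243 312.9097]
```

View pics/m1.png

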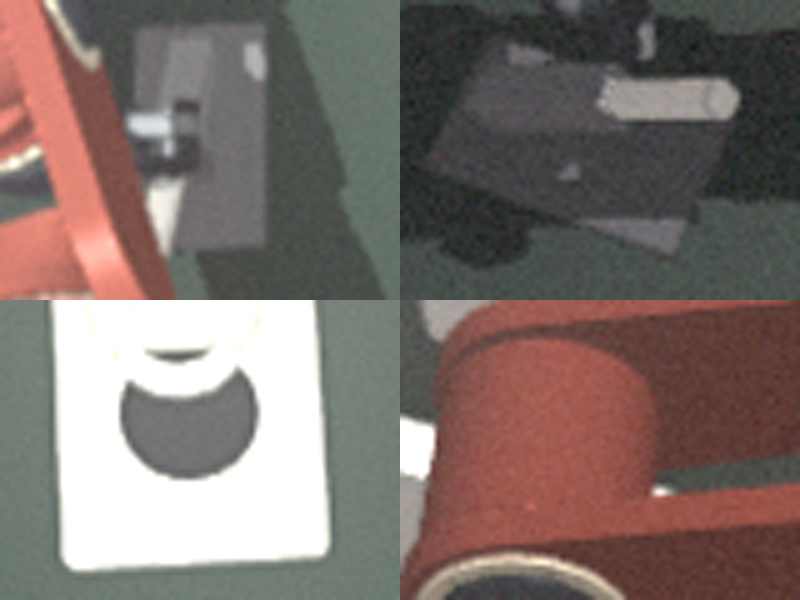

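The crops show the handle directly beneath the fingers: its centre-line projects at about (202,213) top and (274,314) side, as predicted. The microscope base's front corners are at about (272,194) and (326,191). I'll go down and grasp.

To row units: 0.1125 m / 0.6 = 0.1875, 0.1 m / 0.6 = 0.1667.

```bash
echo '{"rows":[[0.05, 0, 0, 0.0667, 0, 0, 0], [0.05, 0, 0, 0.1333, 0, 0, 0], [0.05, 0, 0, 0.1667, 0, 0, 0], [0.05, 0, 0, 0.1875, 0, 0, 0], [0.05, 0, 0, 0.1875, 0, 0, 0], [0.05, 0, 0, 0.1875, 0, 0, 0], [0.014, 0, 0, 0.1875, 0, 0, 0], [0.01, 0, 0, 0.1875, 0, 0, 0], [0.005, 0, 0, 0.1875, 0, 0, 0], [0.005, 0, 0, 0.1875, 0, 0, 0], [0.005, 0, 0, 0.1875, 0, 0, 0], [0.005, 0, 0, 0.1875, 0, 0, 0], [0.005, 0, 0, 0.1875, 0, 0, 0], [0.005, 0, 0, 0.1875, 0, 0, 0], [0.005, 0, 0, 0.1875, 0, 0, 0]]}' > rows.txt && python3 -m jog rows.txt 60
python3 - <<'E'
from h import *
np.set_printoptions(precision=4,suppress=True)
t=lambda u,v,o:(o[0]+u/5-.4,o[1]+v/5-.4)
O=(260,140)
a,b=[atz("top",t(*p,O),.025) for p in((62,272),(330,256))];d=a-b
print(a,b,np.linalg.norm(d),np.degrees(np.arctan2(-d[0],d[1])))
n=np.array([d[1],-d[0],0])/np.linalg.norm(d);print("lens axis",(a+b)/2+.09*n,"disc",atz("top",t(189,112,O),.025))
o=ctrl.get_obs();print(o["t"],o["tool_pos"],o["contact_force"],o["wrist_torque"])
E
```

```text
t: 3.9
tool_pos: [0.5207, 0.3089, 0.0901]
tool_rot: [-0.115, 3.136, 0.002]
contact_force: [-0.9, 0.3, 5.6]
opening: 0.0127
grip_force: 60.9
[0.5966 0.1203 0.025 ] [ 0.6105 -0.0412  0.025 ] 0.16212927597562635 4.925489183225072
lens axis [0.6932 0.0472 0.025 ] disc [0.6991 0.0469 0.025 ]
3.9 [0.5207 0.3089 0.0901] [-0.9009  0.3067  5.6082] [0.0426 0.0101 0.0145]
```

To row units: 0.0573 m / 0.6 = 0.0955, 0.0451 m / 0.6 = 0.0752.

```bash
echo '{"rows":[[0.005, 0.0137, 0, -0.0112, 0, 0, 0], [0.005, 0.0342, 0, -0.0257, 0, 0, 0], [0.005, 0.0547, 0, -0.04, 0, 0, 0], [0.005, 0.0752, 0, -0.0543, 0, 0, 0], [0.005, 0.0955, 0, -0.0687, 0, 0, 0], [0.005, 0.0955, 0, -0.0687, 0, 0, 0]]}' > rows.txt && python3 -m jog rows.txt
python3 - <<'E'
from h import *
np.set_printoptions(precision=4,suppress=True)
o=ctrl.get_obs();print(o["t"],o["tool_pos"],o["contact_force"],o["wrist_torque"],o["opening"])
E
```

```text
t: 4.4
tool_pos: [0.4605, 0.3043, 0.1304]
tool_rot: [-0.116, 3.139, 0.001]
contact_force: [0.1, -0.6, -0.3]
opening: 0.0125
grip_force: 60.2
4.4 [0.4605 0.3043 0.1304] [ 0.1468 -0.6034 -0.3174] [ 0.0248 -0.0149  0.0352] 0.012461558432768962
```

To row units: -0.09 m / 0.6 = -0.15, -0.06 m / 0.6 = -0.1.

```bash
echo '{"rows":[[0.005, 0.0205, 0, -0.0143, 0, 0, 0], [0.005, 0.041, 0, -0.0287, 0, 0, 0], [0.005, 0.0615, 0, -0.043, 0, 0, 0], [0.005, 0.0683, 0, -0.0478, 0, 0, 0], [0.005, 0.0683, 0, -0.1, 0, 0, 0], [0.005, 0.0683, 0, -0.15, 0, 0, 0], [0.005, 0.0683, 0, -0.15, 0, 0, 0], [0.005, 0.0683, 0, -0.15, 0, 0, 0]]}' > rows.txt && python3 -m jog rows.txt
python3 - <<'E'
from h import *
np.set_printoptions(precision=4,suppress=True)
o=ctrl.get_obs();print(o["t"],o["tool_pos"],o["contact_force"],o["wrist_torque"],o["opening"])
T=R.from_rotvec(o["tool_rot"]).as_matrix();g=o["tool_pos"]-.011*T[:,2]
d=-T[:,0]*.819+T[:,2]*.574
ex=g+.1345*d;print("expected tip",ex,"end",g-.0305*d);X={"tip":ex,"end":g-.0305*d}
a=ctrl.get_image("top");b=ctrl.get_image("side")
for n in("probe_tip","probe"):
  for c in("top","side"): print(n,c,[(np.round(r["xy"],1),round(r["p"],2)) for r in ctrl.tip_of(c,n)[:3]])
for k in X: print(k,proj("top",X[k]),proj("side",X[k]))
def c(i,P,w=100,h=75):
    x,y=np.clip(proj(i[1],P).astype(int)-[w//2,h//2],0,[640-w,400-h]);print(i[1],x,y)
    return cv2.resize(cv2.convertScaleAbs(i[0][y:y+h,x:x+w,::-1],alpha=1.6,beta=20),(400,300),interpolation=cv2.INTER_CUBIC)
P=(X["tip"]+X["end"])/2
cv2.imwrite("pics/m2.png",np.hstack([c((a,"top"),P),c((b,"side"),P)]))
E
```

```text
t: 5.07
tool_pos: [0.4225, 0.3016, 0.221]
tool_rot: [-0.115, 3.136, 0.003]
contact_force: [0.5, -0.5, -0.9]
opening: 0.0128
grip_force: 60.2
5.0667 [0.4225 0.3016 0.221 ] [ 0.4887 -0.5302 -0.8944] [ 0.0194 -0.014   0.0014] 0.01281681126465908
expected tip [0.5326 0.3098 0.1553] end [0.3975 0.2998 0.2494]
probe_tip top [(array([198.2, 205.4]), 0.56)]
probe_tip side [(array([269.1, 304.4]), 0.56)]
probe top [(array([189.8, 238.4]), 0.54)]
probe side [(array([307.4, 303.5]), 0.71)]
tip [196.1539 204.5295] [266.8687 299.8026]
end [185.3667 251.5555] [322.9826 297.3228]
top 141 189
side 243 261
```

View pics/m2.png

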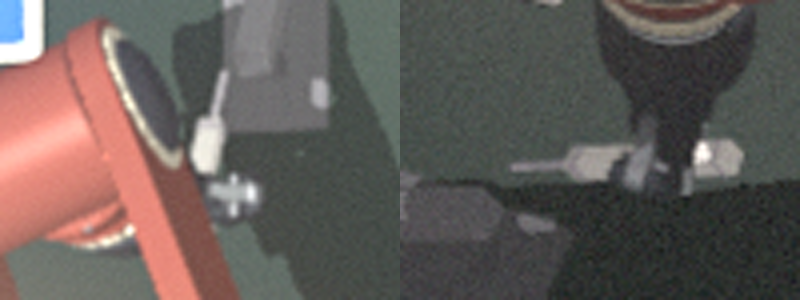

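The probe is free and held: needle tip at about (197,206) top and (270.5,302.6) side, slightly behind and below the nominal pose. I'll triangulate it and plan the pose at the button.

Run:
```python
from h import *
np.set_printoptions(precision=4,suppress=True)
tip,e1=tri((196.9,206.1),(270.6,302.6));print("tip",tip,e1)
# axis fit: pitch/yaw/shift from side end + tip
o=ctrl.get_obs();T=R.from_rotvec(o["tool_rot"]).as_matrix();g=o["tool_pos"]-.011*T[:,2]
from scipy.optimize import least_squares
def f(p):
    th=p[0];d=-T[:,0]*np.cos(th)+T[:,2]*np.sin(th);c=g+T[:,0]*p[1]+T[:,2]*p[2]
    t=c+.1345*d;e=c-.0305*d
    return np.r_[proj("top",t)-[196.9,206.1],proj("side",t)-[270.6,302.6],proj("side",e)-[327.1,300.6]]
s=least_squares(f,[.61,0,0]);print(np.degrees(s.x[0]),s.x[1:],s.fun)
```

```text
tip [0.5271 0.3091 0.1468] 0.005659624681484577
33.38833502425084 [0.0061 0.0062] [ 0.3137  1.2732 -0.7434 -0.6787 -0.2261  0.2018]
```

```bash
cat >> h.py <<'E'
B=np.array([.532,-.2935,.065]);yl=np.radians(-16.2)
n=np.array([.819*np.cos(yl),.819*np.sin(yl),-.574])
def down(yaw): # tool pointing down, probe dir yaw
    c,s=np.cos(yaw),np.sin(yaw);return np.array([[-c,-s,0],[-s,c,0],[0,0,-1.]])
E
python3 - <<'E'
from h import *
np.set_printoptions(precision=4,suppress=True)
o=ctrl.get_obs();T=R.from_rotvec(o["tool_rot"]).as_matrix()
off=T.T@(np.array([.5271,.3091,.1468])-o["tool_pos"]);print("off",off)
T2=down(yl)
for s in(.06,.03):
    p=B-s*n-T2@off;print(s,p,"delta tool",T.T@(p-o["tool_pos"]),"rot",R.from_matrix(T.T@T2).as_rotvec())
E
```

```text
off [-0.1071  0.0006  0.0701]
0.06 [ 0.3818 -0.2505  0.1695] delta tool [ 0.0788 -0.5469  0.0485] rot [-0.0017 -0.0026  0.3559]
0.03 [ 0.4054 -0.2574  0.1523] delta tool [ 0.0557 -0.5555  0.0657] rot [-0.0017 -0.0026  0.3559]
```

To row units: -0.5555 m / 0.6 = -0.9258, 0.03 m / 0.6 = 0.05, 0.356 rad / 6.2832 = 0.0567.

```bash
echo '{"rows":[[0.005, 0.1317, -0.9117, 0.0167, 0, 0, 0.0567], [0.005, 0.1317, -0.9117, 0.0167, 0, 0, 0.0567], [0.005, 0.1317, -0.9117, 0.0167, 0, 0, 0.0567], [0.005, 0.1317, -0.9117, 0.0167, 0, 0, 0.0567], [0.005, 0.1317, -0.9117, 0.0167, 0, 0, 0.0567], [0.005, 0.1317, -0.9117, 0.0167, 0, 0, 0.0567], [0.005, 0.1317, -0.9117, 0.0167, 0, 0, 0.0567], [0.005, 0.1317, -0.9117, 0.0167, 0, 0, 0.0567], [0.005, 0.1317, -0.9117, 0.0167, 0, 0, 0.0567], [0.005, 0.1317, -0.9117, 0.0167, 0, 0, 0.0567], [0.005, 0.1317, -0.9117, 0.05, 0, 0, 0.0567], [0.005, 0.1317, -0.9117, 0.0808, 0, 0, 0.0567], [0.005, 0.1317, -0.9117, 0.0808, 0, 0, 0.0567], [0.005, 0.1317, -0.9117, 0.0808, 0, 0, 0.0567], [0.005, 0.1317, -0.9117, 0.0808, 0, 0, 0.0567], [0.005, 0.0933, -0.9258, 0.1095, 0, 0, 0.0567], [0.005, 0.0933, -0.9258, 0.1095, 0, 0, 0.0567], [0.005, 0.0933, -0.9258, 0.1095, 0, 0, 0.0567]]}' > rows.txt && python3 -m jog rows.txt
cat > look.py <<'E'
from h import *
import sys
np.set_printoptions(precision=4,suppress=True)
off=np.array([-0.1071,0.0006,0.0701])
o=ctrl.get_obs();T=R.from_rotvec(o["tool_rot"]).as_matrix();tip=o["tool_pos"]+T@off
print(o["t"],o["tool_pos"],o["contact_force"],"exp tip",tip)
print("tool axes of n",T.T@n)
I=[]
for c in("top","side"):
    a=ctrl.get_image(c)
    print(c,"tip exp",proj(c,tip),"button exp",proj(c,B),[(np.round(r["xy"],1),round(r["p"],2)) for r in ctrl.tip_of(c,"probe_tip")[:2]],[(np.round(r["xy"],1),round(r["p"],2)) for r in ctrl.tip_of(c,"button_mouth")[:2]])
    x,y=proj(c,tip).astype(int)-[35,25];print("origin",x,y)
    I.append(cv2.resize(cv2.convertScaleAbs(a[y:y+50,x:x+66,::-1],alpha=1.6,beta=20),(396,300),interpolation=cv2.INTER_CUBIC))
cv2.imwrite(sys.argv[1],np.hstack(I))
E
python3 look.py pics/m3.png
```

```text
t: 6.87
tool_pos: [0.4057, -0.2556, 0.1517]
tool_rot: [-0.44, -3.107, -0.004]
contact_force: [-0.1, -0.0, -0.8]
opening: 0.0127
grip_force: 60.1
6.8667 [ 0.4057 -0.2556  0.1517] [-0.1229 -0.0277 -0.8364] exp tip [ 0.5085 -0.2846  0.0812]
tool axes of n [-0.8212 -0.0022  0.5709]
top tip exp [411.1189 223.1501] button exp [412.7769 216.091 ] [] [(array([416.5, 217.7]), 0.71), (array([324. , 248.9]), 0.59)]
origin 376 198
side tip exp [363.6512 161.6374] button exp [357.4219 161.5197] [(array([363. , 160.6]), 0.7)] [(array([361.7, 163.4]), 0.86), (array([362.4, 161. ]), 0.68)]
origin 328 136
```

View pics/m3.png

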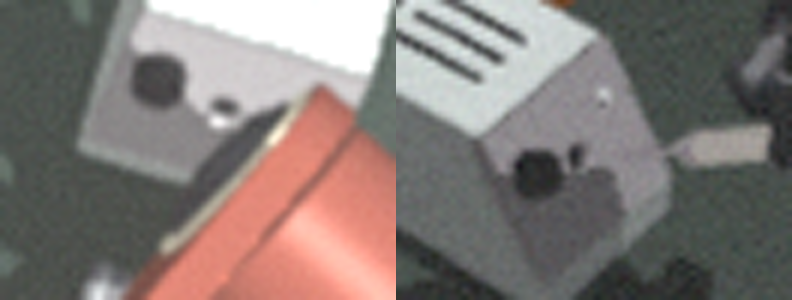

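In the side view the needle tip is at about (363.3,161.8), as predicted, and the hole at (357.7,161.8), as modelled. In the top view the hole is at (412.6,215.6) and the wrist hides the tip. I'll advance to just before the mouth.

To row units: -0.0197 m / 0.6 = -0.0328, -0.0164 m / 0.6 = -0.0273.

```bash
echo '{"rows":[[0.005, -0.0137, 0, 0.0095, 0, 0, 0], [0.005, -0.0273, 0, 0.019, 0, 0, 0], [0.005, -0.0328, 0, 0.0228, 0, 0, 0], [0.005, -0.0328, 0, 0.0228, 0, 0, 0], [0.005, -0.0328, 0, 0.0228, 0, 0, 0]]}' > rows.txt && python3 -m jog rows.txt
python3 - <<'E'
from h import *
np.set_printoptions(precision=4,suppress=True)
off=np.array([-0.1071,0.0006,0.0701])
o=ctrl.get_obs();T=R.from_rotvec(o["tool_rot"]).as_matrix();tip=o["tool_pos"]+T@off
print("exp tip",tip,"to go (tool)",T.T@(B-tip),"n",T.T@n)
for c in("top","side"):
    a=ctrl.get_image(c);print(c,"tip",proj(c,tip),[(np.round(r["xy"],1),round(r["p"],2)) for r in ctrl.tip_of(c,"probe_tip")[:2]])
    if c=="side":
        cv2.imwrite("pics/m4.png",cv2.resize(cv2.convertScaleAbs(a[136:186,330:396,::-1],alpha=1.6,beta=20),(792,600),interpolation=cv2.INTER_CUBIC))
E
```

```text
t: 7.58
tool_pos: [0.4248, -0.2623, 0.1398]
tool_rot: [-0.442, -3.11, 0.0]
contact_force: [-0.2, 0.0, -0.1]
opening: 0.0129
grip_force: 60.1
exp tip [ 0.5278 -0.2916  0.0697] to go (tool) [-0.0046 -0.0006  0.0047] n [-0.8191 -0.0001  0.5739]
top tip [412.5209 217.2358] []
side tip [358.535  161.1933] [(array([357.3, 161.5]), 0.6), (array([371.4, 180.7]), 0.32)]
```

View pics/m4.png

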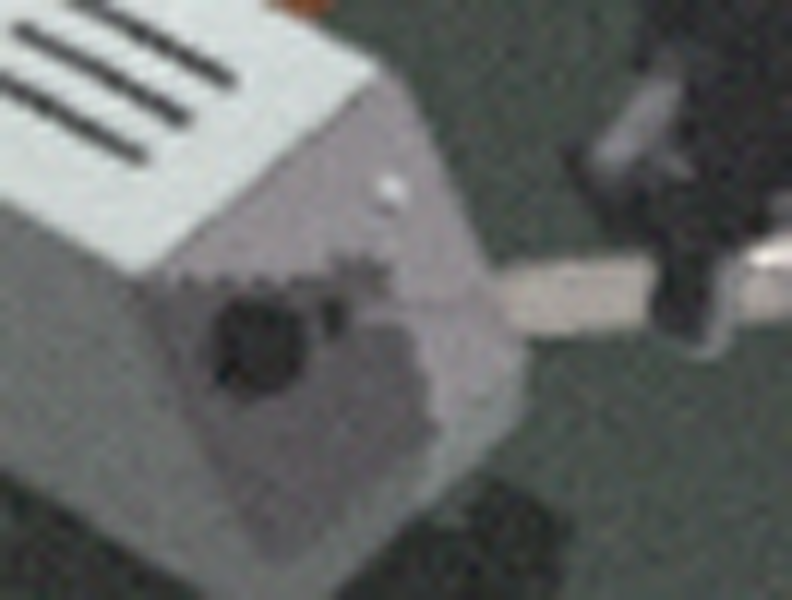

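The needle lies in line with the hole (hole at about (357.5,162), tip at about (358.5,161.5)). Pushing in slowly now.

To row units: -0.0082 m / 0.6 = -0.0137, -0.0006 m / 0.6 = -0.001.

```bash
echo '{"rows":[[0.005, -0.0042, -0.001, 0.0053, 0, 0, 0], [0.005, -0.0082, -0.001, 0.0082, 0, 0, 0], [0.005, -0.0123, -0.001, 0.011, 0, 0, 0], [0.005, -0.0137, -0.001, 0.012, 0, 0, 0], [0.005, -0.0137, -0.001, 0.012, 0, 0, 0]]}' > rows.txt && python3 -m jog rows.txt ; python3 -c "
from h import *
o=ctrl.get_obs();print(o['tool_pos'],o['contact_force'],-o['contact_force']@n)"
```

```text
t: 8.2
tool_pos: [0.4327, -0.2653, 0.1321]
tool_rot: [-0.442, -3.11, -0.0]
contact_force: [-0.5, 0.1, -0.2]
opening: 0.0125
grip_force: 60.1
[ 0.43267433 -0.26532283  0.13213782] [-0.5028834   0.13781016 -0.18170389] 0.32269872766631547
```

To row units: -0.0025 m / 0.6 = -0.0042, 0.0017 m / 0.6 = 0.0028.

```bash
echo '{"rows":[[0.005, -0.0027, 0, 0.0018, 0, 0, 0], [0.005, -0.0042, 0, 0.0028, 0, 0, 0], [0.005, -0.0042, 0, 0.0028, 0, 0, 0]]}' > rows.txt && python3 -m jog rows.txt ; python3 -c "
from h import *
o=ctrl.get_obs();print(o['tool_pos'],o['contact_force'],-o['contact_force']@n)"; echo '{"rows":[[0.005, -0.0027, 0, 0.0018, 0, 0, 0], [0.005, -0.0042, 0, 0.0028, 0, 0, 0], [0.005, -0.0042, 0, 0.0028, 0, 0, 0]]}' > rows.txt && python3 -m jog rows.txt ; python3 -c "
from h import *
o=ctrl.get_obs();print(o['tool_pos'],o['contact_force'],-o['contact_force']@n)"
```

```text
t: 8.45
tool_pos: [0.4349, -0.266, 0.1306]
tool_rot: [-0.443, -3.109, -0.0]
contact_force: [-1.5, 0.7, 1.6]
opening: 0.0129
grip_force: 60.2
[ 0.43487862 -0.26596284  0.13057741] [-1.48179928  0.67249176  1.59165429] 2.2326759833613723
t: 8.7
tool_pos: [0.4369, -0.2666, 0.1291]
tool_rot: [-0.442, -3.108, -0.0]
contact_force: [-5.6, 1.2, 3.2]
opening: 0.0128
grip_force: 60.7
[ 0.43692271 -0.26661857  0.12909051] [-5.5792833   1.22430033  3.16315468] 6.483393394548583
```

To row units: -0.0016 m / 0.6 = -0.0027, -0.0012 m / 0.6 = -0.002.

```bash
echo '{"rows":[[0.005, -0.002, 0, 0.0015, 0, 0, 0], [0.005, -0.0027, 0, 0.002, 0, 0, 0], [0.005, -0.0027, 0, 0.002, 0, 0, 0]]}' > rows.txt && python3 -m jog rows.txt
python3 - <<'E'
from h import *
o=ctrl.get_obs();print(o['tool_pos'],o['contact_force'],-o['contact_force']@n)
a=ctrl.get_image("top");b=ctrl.get_image("side")
f=lambda i,x,y:cv2.resize(i[y:y+75,x:x+100,::-1],(400,300),interpolation=cv2.INTER_CUBIC)
cv2.imwrite("pics/m5.png",np.vstack([np.hstack([f(a,365,165),f(b,310,120)]),np.hstack([f(a,250,120),f(b,220,170)])]))
E
```

```text
t: 8.95
tool_pos: [0.4374, -0.2669, 0.1286]
tool_rot: [-0.441, -3.105, -0.001]
contact_force: [-11.8, 5.0, 10.3]
opening: 0.013
grip_force: 61.5
[ 0.43737424 -0.26685926  0.12858963] [-11.84275219   5.01729688  10.33495374] 16.392778258636675
```

View pics/m5.png

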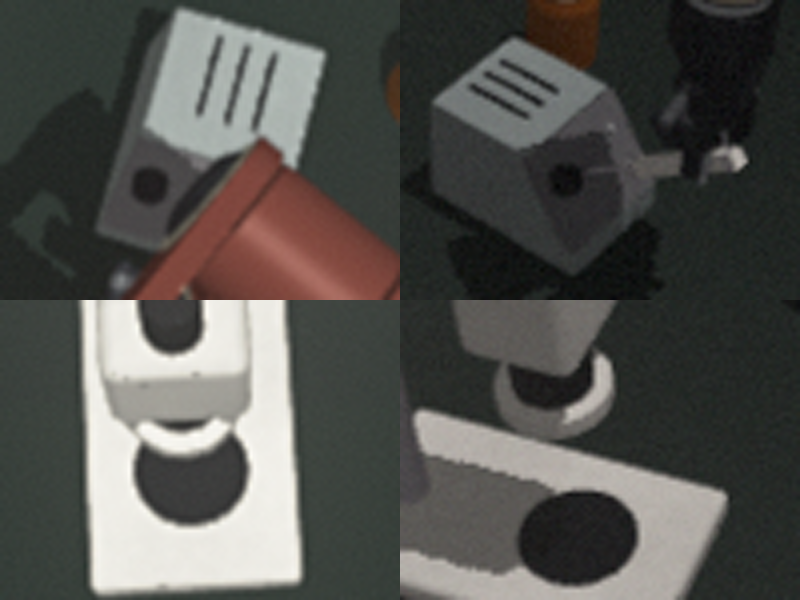

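The push force rose softly over about 5 mm and then jumped to 16 N, so the button has bottomed out; in the side view the needle enters the hole at about (354,162). The lower crops show the stage disc at about (297.4,162) top and (264,229) side. I'll back off and lift.

To row units: -0.08 m / 0.6 = -0.1333, -0.06 m / 0.6 = -0.1.

```bash
echo '{"rows":[[0.005, 0.0167, 0, -0.0117, 0, 0, 0], [0.005, 0.055, 0, -0.0383, 0, 0, 0], [0.005, 0.095, 0, -0.0667, 0, 0, 0], [0.005, 0.1, 0, -0.1, 0, 0, 0], [0.005, 0.1, 0, -0.1333, 0, 0, 0], [0.005, 0.1, 0, -0.1333, 0, 0, 0]]}' > rows.txt && python3 -m jog rows.txt
python3 - <<'E'
from h import *
np.set_printoptions(precision=4,suppress=True)
print(tri((297,161.7),(263.9,228.6)),atz("top",(297,161.7),.025),atz("side",(263.9,228.6),.025),"ring",atz("side",(258,193),.18))
off=np.array([-0.1071,0.0006,0.0701])
o=ctrl.get_obs();T=R.from_rotvec(o["tool_rot"]).as_matrix()
L=np.array([.693,.047,.18]);yaw=np.radians(4.5)
a=np.radians(34.5)
T2=down(yaw)@R.from_rotvec([0,a,0]).as_matrix()
if (T2@R.from_rotvec([0,-a,0]).as_matrix())[2,0]<-9: pass
for A in(a,-a):
    T2=down(yaw)@R.from_rotvec([0,A,0]).as_matrix();print(A,"z axis",T2[:,2])
    if T2[0,2]>0:
        for s in(.2,.0):
            tip=L-[0,0,.077]-s*np.array([np.cos(yaw),np.sin(yaw),0]);p=tip-T2@off
            print(s,tip,p,"delta",T.T@(p-o["tool_pos"]),R.from_matrix(T.T@T2).as_rotvec())
E
```

```text
t: 9.55
tool_pos: [0.3832, -0.2521, 0.2127]
tool_rot: [0.442, 3.102, -0.008]
contact_force: [1.1, -0.1, 0.6]
opening: 0.0129
grip_force: 60.3
(array([0.6984, 0.0478, 0.0258]), np.float64(0.0028083550337869656)) [0.7001 0.0482 0.025 ] [0.6973 0.0473 0.025 ] ring [0.6991 0.0462 0.18  ]
0.6021385919380436 z axis [-0.5647 -0.0444 -0.8241]
-0.6021385919380436 z axis [ 0.5647  0.0444 -0.8241]
0.2 [0.4936 0.0313 0.103 ] [0.3661 0.0207 0.1001] delta [0.0936 0.2575 0.1108] [-0.1141 -0.5873 -0.3488]
0.0 [0.693 0.047 0.103] [0.5655 0.0364 0.1001] delta [-0.0935  0.3283  0.1122] [-0.1141 -0.5873 -0.3488]
```

To row units: 0.283 m / 0.6 = 0.4717, 0.1126 m / 0.6 = 0.1877, -0.587 rad / 6.2832 = -0.0934.

```bash
echo '{"rows":[[0.005, 0.0333, 0.4717, 0, -0.0181, -0.0934, -0.0555], [0.005, 0.0333, 0.4717, 0, -0.0181, -0.0934, -0.0555], [0.005, 0.0333, 0.4717, 0, -0.0181, -0.0934, -0.0555], [0.005, 0.0333, 0.4717, 0, -0.0181, -0.0934, -0.0555], [0.005, 0.0333, 0.4717, 0, -0.0181, -0.0934, -0.0555], [0.005, 0.0333, 0.4717, 0, -0.0181, -0.0934, -0.0555], [0.005, 0.0383, 0.4717, 0, -0.0181, -0.0934, -0.0555], [0.005, 0.0383, 0.4717, 0.05, -0.0181, -0.0934, -0.0555], [0.005, 0.0383, 0.4717, 0.1, -0.0181, -0.0934, -0.0555], [0.005, 0.0383, 0.4717, 0.15, -0.0181, -0.0934, -0.0555], [0.005, 0.0383, 0.4717, 0.1877, -0.0181, -0.0934, -0.0555], [0.005, 0.0383, 0.4717, 0.1877, -0.0181, -0.0934, -0.0555], [0.005, 0.0383, 0.4717, 0.1877, -0.0181, -0.0934, -0.0555], [0.005, 0.0383, 0.4717, 0.1877, -0.0181, -0.0934, -0.0555]]}' > rows.txt && python3 -m jog rows.txt
cat > look2.py <<'E'
from h import *
import sys
np.set_printoptions(precision=4,suppress=True)
off=np.array([-0.1071,0.0006,0.0701])
o=ctrl.get_obs();T=R.from_rotvec(o["tool_rot"]).as_matrix();tip=o["tool_pos"]+T@off
print(o["t"],o["tool_pos"],o["contact_force"],"exp tip",tip,"zaxis",T[:,2])
G=np.array([.697,.0475,.103]);print("to go tool",T.T@(G-tip),"forward in tool",T.T@[np.cos(.0785),np.sin(.0785),0])
I=[]
for c in("top","side"):
    a=ctrl.get_image(c);print(c,"exp",proj(c,tip),"goal",proj(c,G),[(np.round(r["xy"],1),round(r["p"],2)) for r in ctrl.tip_of(c,"probe_tip")[:2]])
    x,y=proj(c,tip).astype(int)-[40,45] ;print("origin",x,y)
    I.append(cv2.resize(cv2.convertScaleAbs(a[y:y+90,x:x+80,::-1],alpha=1.4,beta=15),(400,450),interpolation=cv2.INTER_CUBIC))
cv2.imwrite(sys.argv[1],np.hstack(I))
E
python3 look2.py pics/m6.png
```

```text
t: 10.72
tool_pos: [0.4391, 0.0275, 0.0968]
tool_rot: [-0.097, 2.543, 0.039]
contact_force: [-0.5, -0.8, 0.3]
opening: 0.013
grip_force: 60.2
10.7167 [0.4391 0.0275 0.0968] [-0.5132 -0.8101  0.2836] exp tip [0.5667 0.0382 0.099 ] zaxis [ 0.56    0.0493 -0.827 ]
to go tool [-0.1103 -0.0009  0.0702] forward in tool [-0.827  -0.0001  0.5622]
top exp [298.0312 199.0807] goal [296.2031 154.6603] [(array([300.8, 197.3]), 0.72), (array([327. , 249.3]), 0.67)]
origin 258 154
side exp [304.3374 224.9276] goal [261.2972 211.8328] [(array([302.6, 227.3]), 0.49)]
origin 264 179
```

View pics/m6.png

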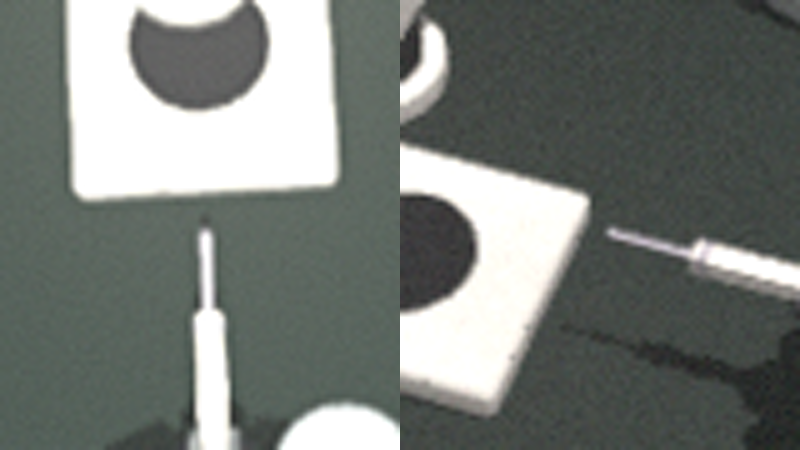

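The tip shows at (298.8,199.2) top and (305.2,225.0) side, within a pixel of the prediction, and the probe looks level. Moving in under the lens.

The rows are not in the units I measure in: shifts go in shares of 0.6 m and turns go in shares of 360 degrees. I convert before sending: -0.11 m / 0.6 = -0.1833, -0.092 m / 0.6 = -0.1533.

```bash
echo '{"rows":[[0.005, -0.03, 0, 0.0167, 0, 0, 0], [0.005, -0.0617, 0, 0.0367, 0, 0, 0], [0.005, -0.0917, 0, 0.0567, 0, 0, 0], [0.005, -0.1233, 0, 0.0767, 0, 0, 0], [0.005, -0.1533, -0.0008, 0.0967, 0, 0, 0], [0.005, -0.1833, -0.0017, 0.1167, 0, 0, 0], [0.005, -0.1833, -0.0017, 0.1167, 0, 0, 0], [0.005, -0.1833, -0.0017, 0.1167, 0, 0, 0], [0.005, -0.1833, -0.0017, 0.1167, 0, 0, 0], [0.005, -0.1833, -0.0017, 0.1167, 0, 0, 0], [0.005, -0.1833, -0.0017, 0.1167, 0, 0, 0], [0.005, -0.1833, -0.0017, 0.1167, 0, 0, 0]]}' > rows.txt && python3 -m jog rows.txt
python3 look2.py pics/m7.png
```

```text
t: 11.92
tool_pos: [0.5677, 0.037, 0.099]
tool_rot: [-0.098, 2.545, 0.039]
contact_force: [-0.1, 0.1, -0.1]
opening: 0.0127
grip_force: 60.2
11.9167 [0.5677 0.037  0.099 ] [-0.118   0.0678 -0.1006] exp tip [0.6952 0.0477 0.101 ] zaxis [ 0.5586  0.0496 -0.828 ]
to go tool [-0.0026 -0.0003 -0.0006] forward in tool [-0.828  -0.0003  0.5607]
top exp [296.1566 155.4619] goal [296.2031 154.6603] []
origin 256 110
side exp [261.8939 212.508 ] goal [261.2972 211.8328] [(array([259.8, 212.6]), 0.76)]
origin 221 167
```

View pics/m7.png

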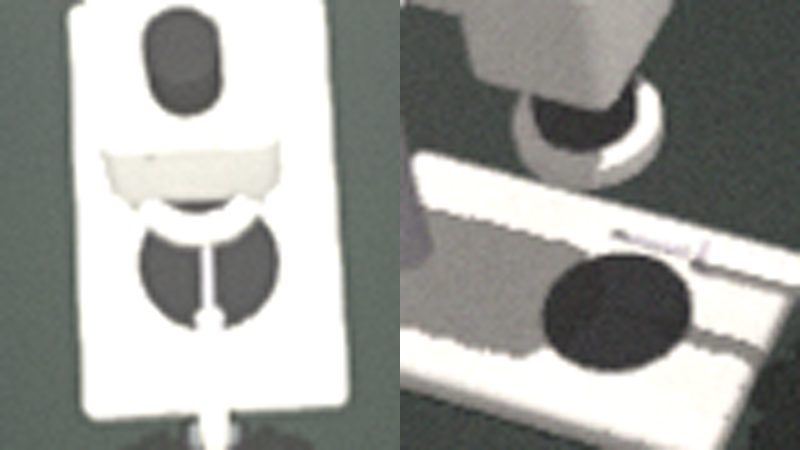

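The needle is centred over the disc and runs in under the ring, with the tip at about (263,213) side against a goal of (261,212). Contact forces read about zero, so I'll hand in.

```bash
python3 -c "
from station import ctrl
print(ctrl.finish_job())"
```

```text
the job is handed in; nothing more can be done
None
```

I drew the probe out, pushed the lamp button to its stop with the tip, and handed in at about 12 s with the probe held level under the lens, its tip an estimated 2 mm off the axis and 79 mm below the lens; no verdict came back.

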